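# Clear, home and start the ski edge finisher

## Task

Get the ski edge finisher ready and start it: first take the file guide that was left on the rails and set it down flat, right way up, in the tool tray without dropping it, then wind the hand crank clockwise until the stone carriage is fully home against its end stop. Only then twist the winged start switch clockwise to its stop, keep it there for at least half a second, and let it spring back; leave the round dial and the other things on the bench as they are.

Things in the scene. Friction and masses are not known exactly. Their poses are not given: they have to be found in the camera images.
- feed: Finisher's feed unit, fixed: grey bed 90 (x) by 330 (y) by 30 mm high, origin on the bench, y -155 to +175. Two steel rails along y at x = +-30, 12 wide, tops 45 mm above the bench. At the -y end a grey gearbox (85 x 78 mm, y -153 to -75, top 76 mm high) carries the crank; at the +y end an aluminium end stop (inner face at y = +141, top 80 mm high). z is up.
- crank_axis (a point): Point on the crank's vertical axis at gripping height (122 mm above the bench; in the feed unit's frame x 0, y -114). Fixed; axes as the feed unit.
- crank_handle (a point): Middle of the crank's handle, 122 mm above the bench, 40 mm from the crank axis. The handle is an upright black cylinder, 22 mm diameter, 94 to 144 mm above the bench: a sleeve spinning freely on its pin, so it can be held fast and led round in a circle without turning the tool. Crank arm's top: 92 mm above the bench.
- crank (a joint): Crank angle, rad, growing clockwise seen from above; 0 to 16.13, where it stops with the carriage home. At 0 the handle lies in the feed unit's +x direction from the axis. Starts between 0 and 3.6 (2 to 2.6 turns remain). Turns lightly (a few N at the handle), stays where left.
- carriage (a joint): Travel of the stone carriage along the rails towards the end stop (+y of the feed unit), m: 0 to 0.154 (home, touching the stop). Driven by the crank, 60 mm a turn. Carriage: aluminium and dark steel block, pale stone on top, 84 (x) by 50 (y) mm, top 84 mm above the bench, centre at feed y = -40 mm + travel.
- guide: File guide: loose aluminium bar with a dark strip on top, 72 (its x) by 24 (y) by 34 mm (z, up), about 160 g, origin at the centre of its underside. Starts lying across both rails (underside 45 mm above the bench) between carriage and end stop, about 40 mm free on either side.
- tray: The tool tray: an open black tray fixed to the bench, outside 95 (its x) by 150 (y) by 26 mm high, walls 4 mm, inner floor 4 to 5 mm above the bench, origin under its centre, z up. The guide fits flat with its long side along the tray's y.
- key_grip (a point): Start switch: black wing 42 mm long (x), 12 thick (y), top 46 mm above its panel, on a round foot 36 mm across and 11 high. Point on the turning axis, 34 mm above the panel; z points out of the panel along the axis; at switch 0, x points up the slope. Come in along the axis, tilted: a clear shield wall stands 51 mm up-slope of the axis, 68 mm high off the panel.
- start_pod: Grey pod that carries the start switch, fixed to the bench; origin under its centre, z up. Its panel (110 mm up the slope by 90 mm wide) slopes 38 degrees from level, rising in the pod's +x direction (away from the robot); panel centre, where the switch turns, at x -17, z 82 mm.
- key (a joint): Start switch angle, rad, growing clockwise seen facing the panel: 0 at rest, stop at 1.25. A spring returns it (0.05 N m at rest to 0.18 N m at the stop).
- dial_top (a point): Centre of the top of the round black speed dial (42 mm diameter, 25 mm high, white line on top) on a second pod with the same panel and shield; the two pods stand side by side and may have changed places. Must not be turned. z points out of its panel.
- dial (a joint): Speed dial angle, rad, clockwise positive, 0 at the start; must not be turned.
- spray: White plastic bottle with a green cap, 64 mm diameter, 190 mm high, origin under its centre. Bystander; leave it where it is (it may shift by at most 30 mm).
- jar: Jar, 68 mm diameter, 80 mm high, origin under its centre. Bystander; leave it where it is (it may shift by at most 30 mm).
- driver: Screwdriver lying flat, 170 mm long along its x, about 30 mm thick, red handle. Bystander; leave it where it is (it may shift by at most 30 mm).
- wax: White wax block, 50 (x) by 90 (y) by 25 mm, origin under its centre. Bystander; leave it where it is (it may shift by at most 30 mm).
There are look-alikes about, which are no part of the job. Leave any purple look-alike of the guide alone.

How it is judged:
By the outcome, as a careful person would: the job done as asked, in the order asked, and still so for the second after the job is handed in, with the robot touching nothing.
It also fails if it takes over 72 s, if anything falls off the work surface, if the arm or the gripper's body presses on something with over 40 N, if the wrist force passes 120 N, or if a joint passes its speed limit or range.

## Robot

A 6-joint arm with a two-finger parallel gripper is mounted at the origin on the work surface. World frame = base frame: x ahead of the robot, y to its left, z up, the work surface at z = 0. Lengths are in m, angles in rad, forces in N, time in s.
With the tool pointing down it reaches from about 0.375 to 0.9 m from the base axis. Payload 3.1 kg.
Tool frame: the origin (TCP) lies on the centre line of the jaws, within the pads' length; the fingertips stand 19 mm ahead of it and the grasp point (between the pads) is the TCP; z points along the fingers, y is the line along which they close (so a half turn about z gives the same grasp; the last joint's range is limited). The gripper opens to 85 mm and grips with 20 to 120 N. Pads are 22 mm wide; open, the fingers measure 114 mm over their backs; the gripper's body (76 mm by 85 mm) begins 54 mm behind the grasp point. The pads swing forward as they close: fully open they stand 13 mm farther back than shut.
Start: joints at [-1.498, 0.527, 1.433, -0, 1.181, -0.178], TCP at [0.155, -0.605, 0.25] pointing down, gripper open.
Joint ranges: [-3.08, 3.08], [-0.75, 2.2], [0.22, 2.44], [-1.43, 4.57], [0, 2.65], [-2.85, 2.85]. Speed limits (rad/s): [2.79, 2.79, 3.14, 3.14, 3.14, 3.14].

## Interface

Orientations are given as a unit quaternion [x, y, z, w].
In Python, from station import manip, cams, sign_off gives the robot as it stands.
- The arm moves only by the tool carry_out, never from a script. Its argument "targets" is a list that holds one entry, the list of rows, each a list of 7 numbers: the shift along the tool's x, y, z in cm, then the turn, a rotation vector about the tool's x, y, z in degrees, then the finger opening in cm, from 0 to 8.54. A call has 1 to 12 rows; each row is the pose to reach, as a shift and turn from the pose commanded when the call began, along the tool's axes at that moment; what a row does not reach only later rows make up. A row lasts 1/12 s, in which the tool goes at most 41.7 mm and 7.16 degrees, less where a joint would pass 70% of its speed; a pose out of reach is approached as far as the arm can. A call with a gripper value outside its range is refused whole. The fingers move at their own pace and stop on an object; "force" is the grip in N (left out, the last holds). Time passes only in rows, so rows that repeat a pose let the fingers close. It gives the time, the measured TCP pose, the force, the opening and the grip force at its end, in the units of the state.
- manip.sense(): the state, without advancing time (a new reading comes with each control period).
- cams.snapshot(name): name is "side" or "top"; returns the picture (420x560x3 uint8, red, green, blue); there is no depth.
- cams.camera_info(name): a dict with "K" (3x3 intrinsics, pixels), "T" (4x4, takes a point from camera to world coordinates). Camera axes: x right, y down, z forward; pixel columns grow to the right and rows downward; lengths in m; the calibration is good to about 2 mm. A picture is of the moment at which its call begins. camera_info takes no time and is no camera call.
- sign_off(): hands the job in; it is judged then, once.
The state is a dict: "t": time; "q": joint angles; "qd": joint speeds; "tau": joint torques, N m; "tcp_pos": TCP position; "tool_rot": TCP orientation; "force": force on the tool from outside, world axes, zero at the start; "ft_torque": the same for the moment, N m; "finger_gap": opening from 0.0 (shut) to 1.0 (fully open); "gripper_force": force on a finger pad.
Only numpy, scipy, OpenCV 4.12 (cv2) and the standard library are available. Lean on these libraries where they do the work, as an engineer would, in place of code of your own. Each camera call takes 0.05 s, during which the arm holds its last target. There are 200 camera calls.

## Working session

There is one attempt and no reset: what is moved stays moved. The work goes in short steps, Python scripts to look and compute and a tool call to move; the robot and the scene stay as the last step left them, time stands still between calls to the robot, and variables do not carry over. Pictures are saved under pics/ and viewed, at most 10 in all, crops included, and the job is handed in when it is done.

Besides the shell and the picture viewer there is one more tool, called after "Request:" by a JSON object that holds its "op" and its "data", one argument or row to a line. carry_out: Moves the arm, as the interface text tells. Its arguments: {"type":"object","properties":{"targets":{"type":"array"},"force":{"type":"number"}},"required":["targets"]}

```bash
mkdir -p pics; ls; python3 - <<'E'
from station import manip,cams
import cv2,numpy as np
for n in("side","top"):
    cv2.imwrite(f"pics/{n}0.png",cams.snapshot(n)[:,:,::-1]); i=cams.camera_info(n); print(n,np.round(i["K"],1).tolist(),np.round(i["T"],4).tolist())
s=manip.sense();print({k:np.round(v,4).tolist() for k,v in s.items()})
E
```

```text
pics
side [[470.4, 0.0, 287.2], [0.0, 470.4, 207.5], [0.0, 0.0, 1.0]] [[-0.9716, -0.155, 0.179, 0.3716], [-0.2361, 0.58, -0.7796, 0.9218], [0.017, -0.7997, -0.6001, 0.8105], [0.0, 0.0, 0.0, 1.0]]
top [[383.8, 0.0, 282.9], [0.0, 383.8, 206.0], [0.0, 0.0, 1.0]] [[-0.0273, -0.9844, 0.174, 0.4088], [-0.9996, 0.0281, 0.0022, -0.0353], [-0.0071, -0.1739, -0.9847, 0.9209], [0.0, 0.0, 0.0, 1.0]]
{'t': 0.1, 'q': [-1.4985, 0.5283, 1.4337, 0.0, 1.1814, -0.1785], 'qd': [-0.0006, -0.002, -0.0018, -0.0006, 0.0009, -0.001], 'tau': [0.0002, -44.3305, -17.8587, -0.0002, 0.0039, -0.0], 'tcp_pos': [0.1551, -0.6048, 0.2495], 'tool_rot': [0.9921, 0.1251, 0.0001, -0.0009], 'force': [1.0058, 0.7308, -0.1754], 'ft_torque': [0.0217, -0.0843, -0.022], 'gripper_force': 0.0, 'finger_gap': 0.9999}
```

View pics/side0.png

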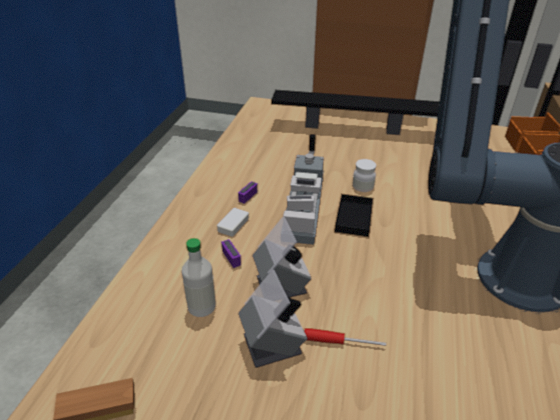

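View pics/top0.png

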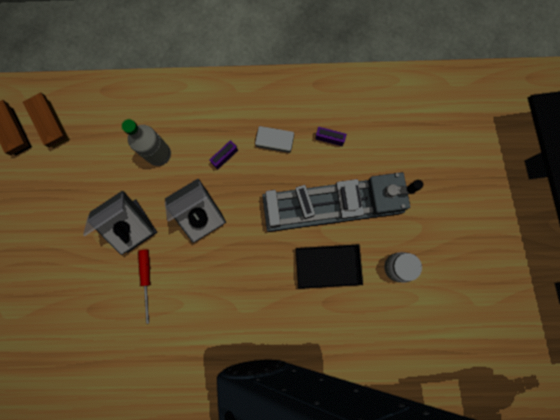

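The side view shows the feed at about (305,195), the tray at (355,215), the pods at (280,262) and (273,320), and purple look-alikes at (248,192) and (231,253). In the top view the guide candidate on the rails is at (304,202), the carriage at (348,197), the crank at (400,188), the tray at (329,266) and the pods at (122,228) and (198,217). I'll enlarge these to confirm which is which.

```bash
python3 - <<'E'
import cv2,numpy as np
t=cv2.imread("pics/top0.png");s=cv2.imread("pics/side0.png")
f=lambda im,x,y,w,h:cv2.convertScaleAbs(cv2.resize(im[y:y+h,x:x+w],(400,300),interpolation=cv2.INTER_CUBIC),alpha=1.5)
a=np.vstack([np.hstack([f(t,75,170,160,120)[:],f(t,255,160,180,135)]),np.hstack([f(s,220,215,200,150),f(s,260,125,132,99+20)])])
cv2.imwrite("pics/crop1.png",a)
E
```

```text
(no output)
```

View pics/crop1.png

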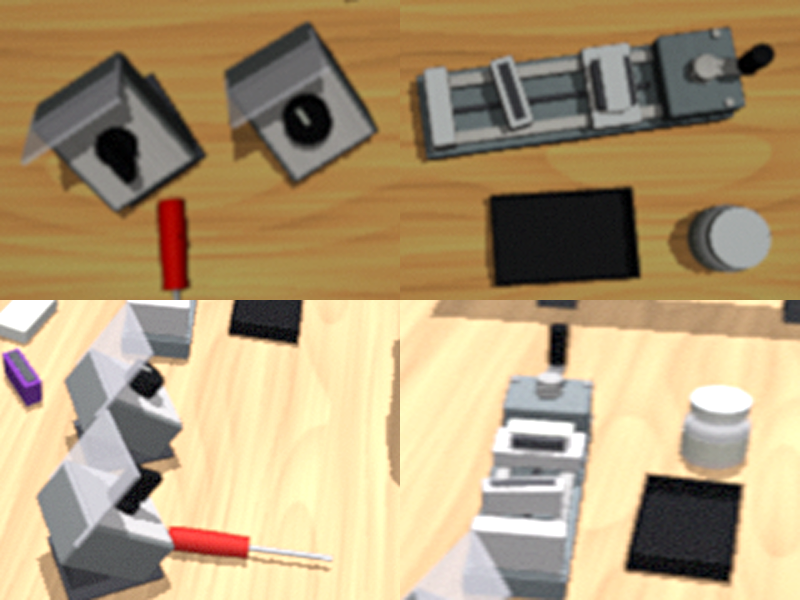

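The crop shows the dial, round with a white line, at top-view (198,218). The start switch is the elongated wing without a line, on the left pod at (122,230). The guide is the aluminium bar with a dark strip on the rails at (304,202); the purple ones are decoys. The crank handle points roughly along feed -y.

Next I'll measure these with masks and rays.

```bash
cat > h.py <<'E'
import numpy as np,cv2
from station import manip,cams
from scipy.spatial.transform import Rotation as R
I={n:cams.camera_info(n) for n in("side","top")}
def ray(n,p):
    K,T=np.array(I[n]["K"]),np.array(I[n]["T"]); d=T[:3,:3]@np.linalg.solve(K,[p[0],p[1],1]); return T[:3,3],d/np.linalg.norm(d)
def plane(n,p,z):
    o,d=ray(n,p); return o+d*(z-o[2])/d[2]
def tri(pt,ps):
    (a,u),(b,v)=ray("top",pt),ray("side",ps)
    s,t=np.linalg.lstsq(np.c_[u,-v],b-a,rcond=None)[0]; return (a+s*u+b+t*v)/2,np.linalg.norm(a+s*u-b-t*v)
def proj(n,X):
    K,T=np.array(I[n]["K"]),np.array(I[n]["T"]); c=K@(T[:3,:3].T@(np.asarray(X)-T[:3,3])); return c[:2]/c[2]
def blobs(im,lo,hi,box,amin):
    x0,y0,x1,y1=box; m=cv2.inRange(cv2.cvtColor(im[y0:y1,x0:x1],cv2.COLOR_BGR2HSV),lo,hi)
    n,l,st,c=cv2.connectedComponentsWithStats(m)
    out=[]
    for i in range(1,n):
        if st[i,4]>=amin:
            cs,_=cv2.findContours((l==i).astype(np.uint8),0,2); r=cv2.minAreaRect(cs[0])
            out.append((int(st[i,4]),np.round(c[i]+[x0,y0],1).tolist(),np.round(np.array(cv2.boxPoints(r))+[x0,y0],1).tolist(),np.round(st[i,:4]+[x0,y0,0,0]).tolist()))
    return out
E
python3 - <<'E'
from h import *
t=cv2.imread("pics/top0.png");s=cv2.imread("pics/side0.png")
print(t[202,296:312].tolist(),t[202,325:330].tolist(),t[265,330].tolist(),t[187,416].tolist(),t[193,381].tolist())
for nm,im,b in(("strip",t,(294,180,316,222)),("tray",t,(285,235,370,300)),("handle",t,(402,172,432,202)),("key",t,(104,212,138,245)),("dial",t,(184,200,214,232))):
    print(nm);[print("  ",o) for o in blobs(im,(0,0,0),(180,255,55),b,15)]
for nm,im,b in(("tray",s,(330,188,380,245)),("handle",s,(305,128,322,155)),("strip",s,(284,185,320,212)),("key",s,(275,290,305,325)),("dial",s,(282,244,306,265))):
    print("side",nm);[print("  ",o) for o in blobs(im,(0,0,0),(180,255,60),b,8)]
print("bright top");[print("  ",o) for o in blobs(t,(0,0,110),(180,40,255),(255,165,415,235),40)]
E
```

```text
[[39, 40, 36], [38, 38, 34], [29, 29, 26], [43, 44, 44], [85, 86, 85], [111, 112, 110], [95, 96, 94], [59, 57, 56], [38, 36, 36], [36, 34, 33], [36, 34, 34], [45, 43, 43], [78, 78, 77], [107, 108, 105], [104, 105, 104], [84, 85, 81]] [[51, 49, 47], [49, 47, 45], [48, 47, 44], [44, 43, 41], [41, 39, 39]] [14, 14, 13] [10, 9, 8] [69, 69, 62]
strip
   (101, [304.7, 200.2], [[298.8, 189.4], [302.7, 188.1], [310.5, 211.5], [306.6, 212.8]], [300, 189, 11, 24])
   (154, [297.6, 206.2], [[287.4, 192.9], [295.2, 189.9], [306.0, 218.0], [298.2, 221.0]], [294, 190, 13, 29])
tray
   (2695, [328.2, 266.2], [[294.2, 247.6], [360.0, 243.7], [362.5, 284.7], [296.6, 288.6]], [295, 244, 68, 45])
handle
   (215, [411.5, 187.8], [[398.2, 187.8], [420.0, 177.7], [424.7, 187.8], [402.9, 197.9]], [402, 180, 21, 18])
key
   (396, [120.3, 228.8], [[104.0, 213.0], [130.0, 213.0], [130.0, 243.0], [104.0, 243.0]], [104, 213, 27, 31])
dial
   (365, [197.1, 217.0], [[183.6, 210.4], [201.8, 202.6], [210.9, 223.8], [192.7, 231.6]], [186, 203, 22, 26])
side tray
   (1240, [353.9, 215.2], [[334.4, 231.5], [339.8, 193.5], [373.1, 198.3], [367.7, 236.2]], [335, 195, 38, 42])
side handle
   (78, [311.8, 142.3], [[308.6, 149.9], [310.0, 134.6], [314.9, 135.1], [313.5, 150.3]], [309, 135, 6, 16])
side strip
side key
   (339, [290.5, 305.2], [[277.3, 319.5], [286.2, 285.4], [304.7, 290.2], [295.9, 324.3]], [278, 290, 27, 32])
side dial
   (165, [292.9, 256.0], [[283.5, 256.5], [293.5, 246.5], [302.5, 255.5], [292.5, 265.5]], [285, 247, 16, 17])
bright top
   (297, [350.3, 192.7], [[338.0, 180.0], [357.0, 180.0], [357.0, 208.0], [338.0, 208.0]], [338, 180, 20, 29])
   (265, [272.6, 207.2], [[266.6, 191.4], [274.7, 190.4], [278.7, 222.8], [270.6, 223.8]], [267, 191, 12, 33])
   (86, [352.8, 212.6], [[342.4, 211.1], [361.8, 207.9], [362.7, 213.2], [343.2, 216.5]], [343, 208, 20, 9])
```

```bash
python3 - <<'E'
from h import *
t=cv2.imread("pics/top0.png");s=cv2.imread("pics/side0.png")
f=lambda im,x,y,w,h,k:cv2.convertScaleAbs(cv2.resize(im[y:y+h,x:x+w],(w*k,h*k),interpolation=cv2.INTER_CUBIC),alpha=1.8)
c=np.zeros((600,800,3),np.uint8)
a=f(t,260,165,160,70,5);c[:350]=a
c[350:600,:340]=f(t,82,185,68,50,5)
c[350:600,340:560]=f(s,240,280,44+0,50,5)[:, :220] if 0 else f(s,276,280,44,50,5)
c[350:600,560:800]=f(s,280,170,48,50,5)
cv2.imwrite("pics/crop2.png",c)
E
```

```text
(no output)
```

View pics/crop2.png

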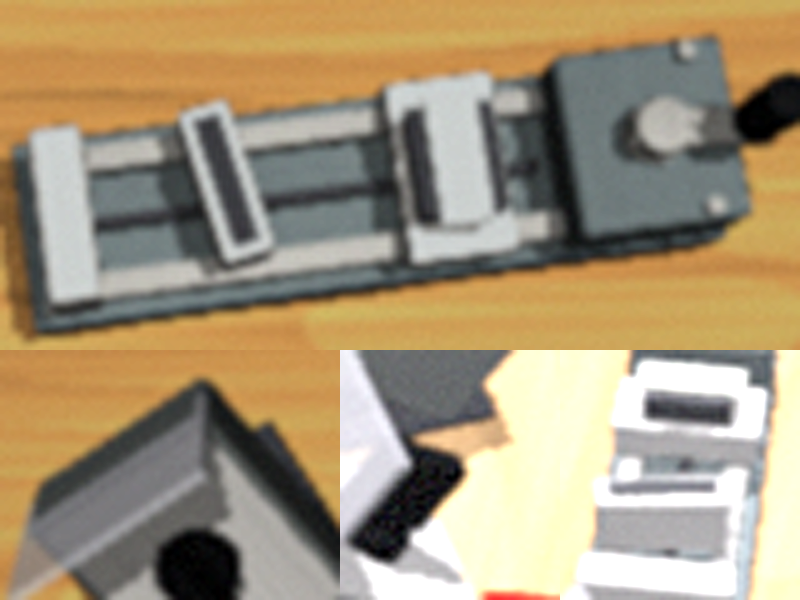

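The enlargement confirms the guide, with its strip centre at top (304.7,200.3) and side (300.7,197.3). It also gives clean corners for the end stop and gearbox tops.

```bash
cat >> h.py <<'E'
c2=lambda pts,x0=260,y0=165,k=5:[((x+.5)/k-.5+x0,(y+.5)/k-.5+y0) for x,y in pts]
E
python3 - <<'E'
from h import *
np.set_printoptions(precision=4,suppress=True)
print("guide tri",tri((304.7,200.3),(300.7,197.4)))
g=np.array([plane("top",p,.079) for p in c2([(180,112),(226,98),(270,250),(228,265)])]);print("guide",g.mean(0),np.linalg.norm(np.diff(g,axis=0),axis=1))
a,b=plane("top",(308.5,212.2),.079),plane("top",(300.7,188.7),.079);d=b-a;print("strip yaw of x",np.degrees(np.arctan2(d[1],d[0])),np.linalg.norm(d), (a+b)/2)
e=np.array([plane("top",p,.08) for p in c2([(30,133),(78,126),(97,300),(52,306)])]);print("endstop",e.mean(0),np.linalg.norm(np.diff(e,axis=0),axis=1))
x=np.array([plane("top",p,.076) for p in c2([(550,60),(718,37),(748,213),(578,237)])]);print("gearbox",x.mean(0),np.linalg.norm(np.diff(x,axis=0),axis=1))
u=e.mean(0)-x.mean(0);u[2]=0;print("feed len",np.linalg.norm(u));u/=np.linalg.norm(u)
print("feed yaw",np.degrees(np.arctan2(-u[0],u[1])), "edges",[np.degrees(np.arctan2(*(-(q-p)[:2]*[1,-1]))) for p,q in((x[1],x[0]),(x[2],x[3]))],[np.degrees(np.arctan2((p-q)[1],(p-q)[0])) for p,q in((x[0],x[3]),(x[1],x[2]),(e[1],e[2]),(e[0],e[3]))])
print("axis guess (gearbox centre)",x.mean(0))
for z in(.144,.122):print("handle plane",z,plane("top",(413,186.5),z))
print("handle tri centre", tri((414.5,186.5),(312,142.3)))
tr=np.array([plane("top",p,.026) for p in [[294.2, 247.6], [360.0, 243.7], [362.5, 284.7], [296.6, 288.6]]]);print("tray",tr.mean(0),np.linalg.norm(np.diff(tr,axis=0),axis=1));v=tr[0]-tr[1];print(np.degrees(np.arctan2(-v[0],v[1])))
print("tray tri",tri((328.2,266.2),(353.9,215.2)))
print("key",tri((121,230),(290.5,305.2)),"dial",tri((197.5,217),(292.9,256)))
E
```

```text
guide tri (array([ 0.5674, -0.0825,  0.0786]), np.float64(0.0035507104551127664))
guide [ 0.5681 -0.0825  0.079 ] [0.0217 0.0717 0.0199]
strip yaw of x 15.968808995188482 0.05603811982045833 [ 0.5689 -0.0821  0.079 ]
endstop [ 0.5542 -0.01    0.08  ] [0.0217 0.079  0.02  ]
gearbox [ 0.5836 -0.2731  0.076 ] [0.0772 0.0815 0.0769]
feed len 0.2647175348283449
feed yaw 6.385985754544149 edges [np.float64(6.323845900700141), np.float64(6.473267545058329)] [np.float64(4.949941173358091), np.float64(4.7389101348560185), np.float64(4.725377559788269), np.float64(5.968488123642366)]
axis guess (gearbox centre) [ 0.5836 -0.2731  0.076 ]
handle plane 0.144 [ 0.5794 -0.3037  0.144 ]
handle plane 0.122 [ 0.5842 -0.3113  0.122 ]
handle tri centre (array([ 0.5841, -0.316 ,  0.1178]), np.float64(0.0017956256507660787))
tray [ 0.4238 -0.134   0.026 ] [0.1532 0.0934 0.1506]
1.7873734359994287
tray tri (array([ 0.423 , -0.1358,  0.0067]), np.float64(0.0012067132016739856))
key (array([0.5054, 0.3136, 0.106 ]), np.float64(0.010236661145036099)) dial (array([0.5345, 0.1548, 0.0867]), np.float64(0.005018990068764282))
```

Every point agrees with the description:
- **Guide:** top at 0.0786.
- **Feed:** stop-to-gearbox distance 265 mm.
- **Handle:** 40 mm from the axis at z 0.118.
- **Tray:** 153 × 93 mm.

I'll go to a point above the guide.

```bash
cat >> h.py <<'E'
np.set_printoptions(precision=3,suppress=True)
def down(yaw):  # tool x at world angle yaw (deg), z down
    a=np.radians(yaw); return R.from_matrix(np.array([[np.cos(a),np.sin(a),0],[np.sin(a),-np.cos(a),0],[0,0,-1]]))
def rel(pos,rot,p0=None,r0=None):
    s=manip.sense(); p0=s["tcp_pos"] if p0 is None else p0; r0=R.from_quat(s["tool_rot"]) if r0 is None else r0
    print("shift cm",r0.inv().apply(np.array(pos)-p0)*100,"turn deg",np.degrees((r0.inv()*rot).as_rotvec()))
E
python3 -c "
from h import *
rel([.568,-.0825,.15],down(16)); s=manip.sense()"
```

```text
shift cm [ 52.959 -40.333  10.038] turn deg [-0.105 -0.021 -1.629]
```

Request:
{"op": "carry_out", "data": {
  "targets": [
    [[53,-40.3,3,0,0,-1.6,5],[53,-40.3,3,0,0,-1.6,5],[53,-40.3,3,0,0,-1.6,5],[53,-40.3,3,0,0,-1.6,5],[53,-40.3,3,0,0,-1.6,5],[53,-40.3,3,0,0,-1.6,5],[53,-40.3,3,0,0,-1.6,5],[53,-40.3,3,0,0,-1.6,5],[53,-40.3,3,0,0,-1.6,5],[53,-40.3,3,0,0,-1.6,5],[53,-40.3,3,0,0,-1.6,5],[53,-40.3,3,0,0,-1.6,5]]
  ],
  "force": 40
}}

```text
t: 1.1
tcp_pos: [0.466, -0.2119, 0.2275]
tool_rot: [0.99, 0.139, -0.0, -0.0]
force: [0.8, -0.4, 0.5]
finger_gap: 0.589
gripper_force: 0.0
```

```bash
python3 -c "
from h import *
rel([.568,-.0825,.12],down(16)); print(manip.sense()['tcp_pos'],manip.sense()['q'])"
```

```text
shift cm [13.369 -9.635 10.754] turn deg [-0.024  0.02  -0.04 ]
[ 0.466 -0.212  0.228] [-0.645  0.408  1.738 -0.     0.996  0.647]
```

Request:
{"op": "carry_out", "data": {
  "targets": [
    [[13.3,-9.6,5,0,0,0,5],[13.3,-9.6,9,0,0,0,5],[13.3,-9.6,10.7,0,0,0,5],[13.3,-9.6,10.7,0,0,0,5],[13.3,-9.6,10.7,0,0,0,5],[13.3,-9.6,10.7,0,0,0,5],[13.3,-9.6,10.7,0,0,0,5],[13.3,-9.6,10.7,0,0,0,5]]
  ]
}}

```text
t: 1.77
tcp_pos: [0.5665, -0.0852, 0.1208]
tool_rot: [0.99, 0.139, -0.0, 0.0]
force: [-0.4, -0.4, 0.0]
finger_gap: 0.582
gripper_force: 0.0
```

```bash
python3 -c "
from h import *
rel([.568,-.0825,.070],down(16)); print(manip.sense()['tcp_pos'],manip.sense()['force'])
for n in('top','side'):cv2.imwrite('pics/%s1.png'%n,cams.snapshot(n)[:,:,::-1])
t,s=[cv2.imread('pics/%s1.png'%n) for n in('top','side')]
c=np.hstack([cv2.resize(t[130:280,230:380],(400,400)),cv2.resize(s[120:270,230:380],(400,400))]);cv2.imwrite('pics/crop3.png',cv2.convertScaleAbs(c,alpha=1.5))"
```

```text
shift cm [ 0.225 -0.218  5.078] turn deg [-0.002  0.036 -0.006]
[ 0.566 -0.085  0.121] [-0.37  -0.407  0.008]
```

View pics/crop3.png

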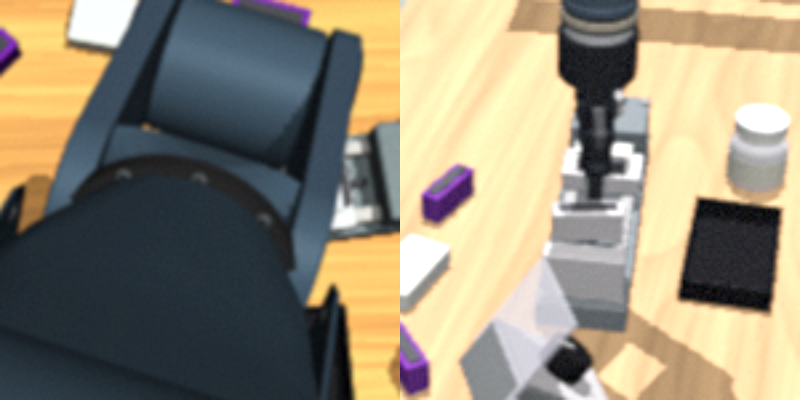

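The side view shows the gripper above and straddling the guide, with the jaws closing across its thin side. I'll descend and grip.

Request:
{"op": "carry_out", "data": {
  "targets": [
    [[0.2,-0.2,2,0,0,0,5],[0.2,-0.2,4,0,0,0,5],[0.2,-0.2,5.1,0,0,0,5],[0.2,-0.2,5.1,0,0,0,5],[0.2,-0.2,5.1,0,0,0,2],[0.2,-0.2,5.1,0,0,0,1.8],[0.2,-0.2,5.1,0,0,0,1.8],[0.2,-0.2,5.1,0,0,0,1.8],[0.2,-0.2,5.1,0,0,0,1.8],[0.2,-0.2,5.1,0,0,0,1.8]]
  ],
  "force": 40
}}

```text
t: 2.7
tcp_pos: [0.5689, -0.083, 0.071]
tool_rot: [0.99, 0.139, 0.001, 0.001]
force: [-1.0, -1.4, 6.3]
finger_gap: 0.272
gripper_force: 40.1
```

```bash
python3 -c "
from h import *
rel([.424,-.134,.15],down(92));rel([.424,-.134,.15],down(-88)); print(manip.sense()['tcp_pos'],manip.sense()['q'])"
```

```text
shift cm [-15.319   0.923  -7.922] turn deg [  0.156  -0.018 -76.017]
shift cm [-15.319   0.923  -7.922] turn deg [ -0.019  -0.166 103.983]
[ 0.569 -0.083  0.071] [-0.339  0.719  1.693 -0.001  0.728  0.953]
```

Request:
{"op": "carry_out", "data": {
  "targets": [
    [[0,0,-2,0,0,0,1.8],[0,0,-5,0,0,0,1.8],[0,0,-7.9,0,0,-4,1.8],[-2,0,-7.9,0,0,-11,1.8],[-4,0.2,-7.9,0,0,-18,1.8],[-6,0.4,-7.9,0,0,-25,1.8],[-8,0.5,-7.9,0,0,-32,1.8],[-10,0.6,-7.9,0,0,-39,1.8],[-12,0.7,-7.9,0,0,-46,1.8],[-14,0.8,-7.9,0,0,-53,1.8],[-15.3,0.9,-7.9,0,0,-60,1.8],[-15.3,0.9,-7.9,0,0,-67,1.8]]
  ]
}}

```text
t: 3.7
tcp_pos: [0.4202, -0.1326, 0.1485]
tool_rot: [0.748, 0.664, -0.001, -0.002]
force: [0.1, 0.1, -1.9]
finger_gap: 0.268
gripper_force: 39.5
```

Request:
{"op": "carry_out", "data": {
  "targets": [
    [[0,0,0,0,0,-5,1.8],[0,0,0,0,0,-9,1.8],[0,0,0,0,0,-9,1.8]]
  ]
}}

```text
t: 3.95
tcp_pos: [0.4233, -0.1331, 0.1488]
tool_rot: [0.695, 0.719, 0.0, -0.0]
force: [0.1, -1.1, -2.4]
finger_gap: 0.28
gripper_force: 39.5
```

```bash
python3 -c "
from h import *
rel([.424,-.134,.032],down(92)); s=manip.sense();print(s['tcp_pos'],s['force'],s['gripper_force'])
cv2.imwrite('pics/side2.png',cams.snapshot('side')[:,:,::-1]);s=cv2.imread('pics/side2.png')
cv2.imwrite('pics/crop4.png',cv2.convertScaleAbs(cv2.resize(s[100:250,260:410],(600,600),interpolation=2),alpha=1.4))"
```

```text
shift cm [-0.099  0.072 11.68 ] turn deg [-0.01 -0.02  0.02]
[ 0.423 -0.133  0.149] [ 0.124 -1.08  -2.443] 39.50238525867462
```

View pics/crop4.png

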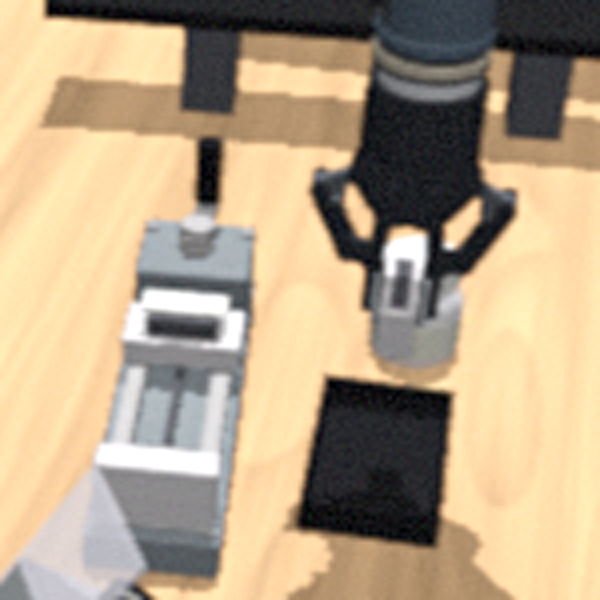

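The guide is held level with its strip up, over the tray. I'll lower it gently.

Request:
{"op": "carry_out", "data": {
  "targets": [
    [[-0.1,0.1,3,0,0,0,1.8],[-0.1,0.1,6,0,0,0,1.8],[-0.1,0.1,9,0,0,0,1.8],[-0.1,0.1,10.5,0,0,0,1.8],[-0.1,0.1,11.2,0,0,0,1.8],[-0.1,0.1,11.5,0,0,0,1.8],[-0.1,0.1,11.6,0,0,0,1.8],[-0.1,0.1,11.6,0,0,0,1.8]]
  ]
}}

```text
t: 4.67
tcp_pos: [0.425, -0.1344, 0.0333]
tool_rot: [0.695, 0.719, 0.0, 0.001]
force: [0.1, -0.3, -0.8]
finger_gap: 0.271
gripper_force: 39.5
```

Request:
{"op": "carry_out", "data": {
  "targets": [
    [[0,0,0.1,0,0,0,1.8],[0,0,0.2,0,0,0,1.8],[0,0,0.2,0,0,0,1.8]]
  ]
}}

```text
t: 4.92
tcp_pos: [0.4249, -0.1344, 0.0314]
tool_rot: [0.695, 0.719, 0.0, 0.001]
force: [-0.7, -0.5, -1.2]
finger_gap: 0.273
gripper_force: 39.5
```

Request:
{"op": "carry_out", "data": {
  "targets": [
    [[0,0,0.1,0,0,0,1.8],[0,0,0.1,0,0,0,1.8]]
  ]
}}

```text
t: 5.08
tcp_pos: [0.4247, -0.1343, 0.0301]
tool_rot: [0.695, 0.719, 0.0, 0.0]
force: [0.1, -0.9, 0.2]
finger_gap: 0.276
gripper_force: 39.6
```

Request:
{"op": "carry_out", "data": {
  "targets": [
    [[0,0,0.1,0,0,0,1.8],[0,0,0.1,0,0,0,1.8]]
  ]
}}

```text
t: 5.25
tcp_pos: [0.4247, -0.1344, 0.03]
tool_rot: [0.695, 0.719, 0.0, 0.001]
force: [-1.0, -0.2, 11.0]
finger_gap: 0.272
gripper_force: 41.2
```

Request:
{"op": "carry_out", "data": {
  "targets": [
    [[0,0,0,0,0,0,3.0],[0,0,0,0,0,0,3.8],[0,0,0,0,0,0,3.8],[0,0,-1,0,0,0,3.8],[0,0,-4,0,0,0,3.8],[0,0,-8,0,0,0,3.8],[0,0,-12,0,0,0,3.8],[0,0,-16,0,0,0,3.8],[0,0,-18,0,0,0,5],[0,0,-18,0,0,0,5]]
  ]
}}

```text
t: 6.08
tcp_pos: [0.4269, -0.1355, 0.2131]
tool_rot: [0.695, 0.719, 0.001, 0.005]
force: [0.6, -0.3, 0.6]
finger_gap: 0.583
gripper_force: 0.0
```

```bash
python3 -c "
from h import *
rel([.584,-.313,.21],down(92)); s=manip.sense();print(s['tcp_pos'],s['force'],s['finger_gap'])"
```

```text
shift cm [-18.277  15.077   0.55 ] turn deg [ 0.498  0.335 -0.01 ]
[ 0.427 -0.136  0.213] [ 0.605 -0.298  0.642] 0.5825373282923093
```

Request:
{"op": "carry_out", "data": {
  "targets": [
    [[-18.3,15.1,0,0,0,0,5],[-18.3,15.1,0,0,0,0,5],[-18.3,15.1,0,0,0,0,5],[-18.3,15.1,0,0,0,0,5],[-18.3,15.1,0,0,0,0,5],[-18.3,15.1,0,0,0,0,5],[-18.3,15.1,0,0,0,0,5],[-18.3,15.1,0,0,0,0,5],[-18.3,15.1,0,0,0,0,5]]
  ]
}}

```text
t: 6.83
tcp_pos: [0.5802, -0.3106, 0.2067]
tool_rot: [0.695, 0.719, -0.0, -0.003]
force: [0.0, 0.3, 0.2]
finger_gap: 0.585
gripper_force: 0.0
```

```bash
python3 -c "
from h import *
rel([.584,-.313,.125],down(92)); s=manip.sense();print(s['tcp_pos'],s['force'],s['finger_gap'])
for n in('top','side'):cv2.imwrite('pics/%s3.png'%n,cams.snapshot(n)[:,:,::-1])
t,s=[cv2.imread('pics/%s3.png'%n) for n in('top','side')]
c=np.hstack([cv2.resize(t[140:300,280:440],(400,400)),cv2.resize(s[100:250,260:410],(400,400))]);cv2.imwrite('pics/crop5.png',cv2.convertScaleAbs(c,alpha=1.5))"
```

```text
shift cm [-0.276  0.399  8.169] turn deg [-0.216 -0.195 -0.035]
[ 0.58  -0.311  0.207] [0.013 0.283 0.205] 0.5852463696329862
```

View pics/crop5.png

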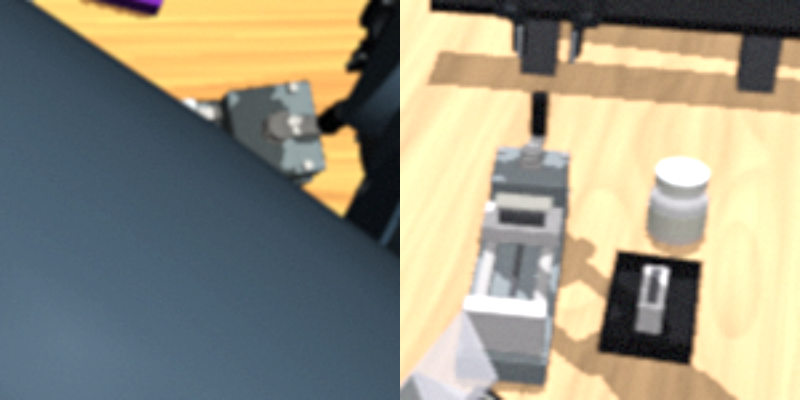

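The guide lies flat in the tray with its strip up, and the fingers straddle the crank handle. I'll descend and grip.

Request:
{"op": "carry_out", "data": {
  "targets": [
    [[-0.2,0.3,3,0,0,0,5],[-0.2,0.3,6,0,0,0,5],[-0.2,0.3,8.1,0,0,0,5],[-0.2,0.3,8.1,0,0,0,5],[-0.2,0.3,8.1,0,0,0,1.5],[-0.2,0.3,8.1,0,0,0,1.5],[-0.2,0.3,8.1,0,0,0,1.5],[-0.2,0.3,8.1,0,0,0,1.5],[-0.2,0.3,8.1,0,0,0,1.5],[-0.2,0.3,8.1,0,0,0,1.5]]
  ],
  "force": 40
}}

```text
t: 7.77
tcp_pos: [0.5856, -0.3142, 0.1297]
tool_rot: [0.695, 0.719, 0.0, 0.001]
force: [-0.2, 1.2, 6.0]
finger_gap: 0.25
gripper_force: 39.6
```

```bash
cat >> h.py <<'E'
def circ(c,steps,n=12,rad=None):
    s=manip.sense();p=s["tcp_pos"][:2];c=np.array(c);v=p-c;r=np.hypot(*v) if rad is None else rad;a0=np.arctan2(v[1],v[0])
    r0=R.from_quat(s["tool_rot"]);print("r",r,"a0",np.degrees(a0),"force",s["force"])
    for k in range(1,n+1):
        a=a0-np.radians(steps*k);q=np.r_[c+r*np.array([np.cos(a),np.sin(a)])-p,0];print(np.round(r0.inv().apply(q)*100,2)[:2].tolist())
E
python3 -c "
from h import *
circ([.5836,-.2731],15)"
```

```text
r 0.041145090924270954 a0 -87.23172143036373 force [-0.178  1.237  6.004]
[0.13, -1.07]
[0.52, -2.06]
[1.16, -2.93]
[2.01, -3.59]
[2.99, -4.02]
[4.06, -4.17]
[5.12, -4.05]
[6.12, -3.65]
[6.98, -3.01]
[7.65, -2.16]
[8.07, -1.18]
[8.23, -0.11]
```

Request:
{"op": "carry_out", "data": {
  "targets": [
    [[0.1,-1.1,0,0,0,0,1.5],[0.5,-2.1,0,0,0,0,1.5],[1.2,-2.9,0,0,0,0,1.5],[2.0,-3.6,0,0,0,0,1.5],[3.0,-4.0,0,0,0,0,1.5],[4.1,-4.2,0,0,0,0,1.5]]
  ]
}}

```text
t: 8.27
tcp_pos: [0.5444, -0.276, 0.1297]
tool_rot: [0.695, 0.719, 0.001, 0.005]
force: [7.9, -1.2, -0.8]
finger_gap: 0.243
gripper_force: 39.6
```

```bash
python3 -c "
from h import *
circ([.5836,-.2731],18)"
```

```text
r 0.03929677214485927 a0 -175.8035463840715 force [ 7.929 -1.242 -0.807]
[1.22, 0.14]
[2.34, 0.66]
[3.24, 1.49]
[3.84, 2.56]
[4.08, 3.77]
[3.94, 4.99]
[3.43, 6.11]
[2.59, 7.01]
[1.52, 7.61]
[0.32, 7.85]
[-0.91, 7.71]
[-2.02, 7.2]
```

```bash
cat >> h.py <<'E'
def circ2(p,c,steps,n=12,r=.04):  # p: commanded xy
    r0=down(92);p=np.array(p);c=np.array(c);a0=np.arctan2(*(p-c)[::-1]);f=lambda q:np.round(r0.inv().apply(np.r_[q-p,0])*100,1)[:2].tolist()
    out=[f(c+r*np.array([np.cos(a0-np.radians(steps*k)),np.sin(a0-np.radians(steps*k))])) for k in range(1,n+1)]
    end=p+r0.apply(np.r_[out[-1],0])[:2]/100;print("a0",np.degrees(a0),out,"cmd end",np.round(end,4).tolist())
E
python3 -c "
from h import *
circ2([.5422,-.2747],[.5836,-.2731],20)"
```

```text
a0 -177.78677182360423 [[1.4, 0.4], [2.6, 1.1], [3.5, 2.1], [4.0, 3.4], [4.0, 4.8], [3.5, 6.1], [2.6, 7.2], [1.4, 7.9], [0.0, 8.1], [-1.3, 7.9], [-2.5, 7.2], [-3.4, 6.2]] cmd end [0.6053, -0.3065]
```

Request:
{"op": "carry_out", "data": {
  "targets": [
    [[1.4,0.4,0,0,0,0,1.5],[2.6,1.1,0,0,0,0,1.5],[3.5,2.1,0,0,0,0,1.5],[4.0,3.4,0,0,0,0,1.5],[4.0,4.8,0,0,0,0,1.5],[3.5,6.1,0,0,0,0,1.5],[2.6,7.2,0,0,0,0,1.5],[1.4,7.9,0,0,0,0,1.5],[0.0,8.1,0,0,0,0,1.5],[-1.3,7.9,0,0,0,0,1.5],[-2.5,7.2,0,0,0,0,1.5],[-3.4,6.2,0,0,0,0,1.5]]
  ]
}}

```text
t: 9.27
tcp_pos: [0.6074, -0.3072, 0.1297]
tool_rot: [0.695, 0.719, 0.001, 0.003]
force: [2.4, 0.9, 7.2]
finger_gap: 0.244
gripper_force: 40.4
```

```bash
python3 -c "
from h import *
circ([.5836,-.2731],20,1)
circ2([.6053,-.3065],[.5836,-.2731],20)"
```

```text
r 0.04155675894121464 a0 -55.1326136719385 force [2.365 0.936 7.211]
[-0.56, -1.33]
a0 -56.988193443817515 [[-0.5, -1.3], [-0.5, -2.7], [-0.1, -4.0], [0.8, -5.1], [2.0, -5.8], [3.3, -6.1], [4.7, -5.8], [5.9, -5.2], [6.8, -4.1], [7.3, -2.8], [7.4, -1.4], [6.9, -0.1]] cmd end [0.6019, -0.2376]
```

Request:
{"op": "carry_out", "data": {
  "targets": [
    [[-0.5,-1.3,0,0,0,0,1.5],[-0.5,-2.7,0,0,0,0,1.5],[-0.1,-4.0,0,0,0,0,1.5],[0.8,-5.1,0,0,0,0,1.5],[2.0,-5.8,0,0,0,0,1.5],[3.3,-6.1,0,0,0,0,1.5],[4.7,-5.8,0,0,0,0,1.5],[5.9,-5.2,0,0,0,0,1.5],[6.8,-4.1,0,0,0,0,1.5],[7.3,-2.8,0,0,0,0,1.5],[7.4,-1.4,0,0,0,0,1.5],[6.9,-0.1,0,0,0,0,1.5]]
  ]
}}

```text
t: 10.27
tcp_pos: [0.6018, -0.2374, 0.1295]
tool_rot: [0.694, 0.72, -0.001, 0.001]
force: [-4.4, -3.3, 9.5]
finger_gap: 0.242
gripper_force: 40.6
```

```bash
python3 -c "
from h import *
circ([.5836,-.2731],20,1)
circ2([.6019,-.2376],[.5836,-.2731],20)"
```

```text
r 0.0400915695632168 a0 62.98112682177651 force [-4.378 -3.276  9.476]
[-0.88, 1.08]
a0 62.72921343589659 [[-0.9, 1.1], [-2.1, 1.8], [-3.4, 2.0], [-4.8, 1.8], [-6.0, 1.1], [-6.9, 0.1], [-7.4, -1.2], [-7.4, -2.6], [-7.0, -3.9], [-6.1, -5.0], [-4.9, -5.7], [-3.5, -6.0]] cmd end [0.5432, -0.2747]
```

Request:
{"op": "carry_out", "data": {
  "targets": [
    [[-0.9,1.1,0,0,0,0,1.5],[-2.1,1.8,0,0,0,0,1.5],[-3.4,2.0,0,0,0,0,1.5],[-4.8,1.8,0,0,0,0,1.5],[-6.0,1.1,0,0,0,0,1.5],[-6.9,0.1,0,0,0,0,1.5],[-7.4,-1.2,0,0,0,0,1.5],[-7.4,-2.6,0,0,0,0,1.5],[-7.0,-3.9,0,0,0,0,1.5],[-6.1,-5.0,0,0,0,0,1.5],[-4.9,-5.7,0,0,0,0,1.5],[-3.5,-6.0,0,0,0,0,1.5]]
  ]
}}

```text
t: 11.27
tcp_pos: [0.5445, -0.2754, 0.1296]
tool_rot: [0.695, 0.719, 0.001, 0.004]
force: [7.5, -1.1, 4.0]
finger_gap: 0.246
gripper_force: 40.0
```

```bash
python3 -c "
from h import *
circ([.5836,-.2731],20,1)
circ2([.5432,-.2747],[.5836,-.2731],5,7)"
```

```text
r 0.03921111280405695 a0 -176.5783941626408 force [ 7.503 -1.125  4.044]
[1.35, 0.2]
a0 -177.73204546409417 [[0.3, 0.1], [0.7, 0.1], [1.0, 0.2], [1.4, 0.3], [1.7, 0.4], [2.0, 0.6], [2.3, 0.8]] cmd end [0.5504, -0.2514]
```

Request:
{"op": "carry_out", "data": {
  "targets": [
    [[0.3,0.1,0,0,0,0,1.5],[0.7,0.1,0,0,0,0,1.5],[1.0,0.2,0,0,0,0,1.5],[1.2,0.3,0,0,0,0,1.5],[1.2,0.3,0,0,0,0,1.5]]
  ]
}}

```text
t: 11.68
tcp_pos: [0.5465, -0.2622, 0.1296]
tool_rot: [0.695, 0.719, 0.0, 0.002]
force: [0.6, 0.7, 8.9]
finger_gap: 0.243
gripper_force: 40.7
```

Request:
{"op": "carry_out", "data": {
  "targets": [
    [[0.2,0.1,0,0,0,0,1.5],[0.4,0.1,0,0,0,0,1.5],[0.4,0.1,0,0,0,0,1.5]]
  ]
}}

```text
t: 11.93
tcp_pos: [0.5469, -0.2611, 0.1296]
tool_rot: [0.694, 0.72, -0.002, 0.003]
force: [-2.7, -7.7, 7.6]
finger_gap: 0.245
gripper_force: 40.5
```

It meets resistance at 162°, the angle predicted for the stop. I'll push a little more to seat it.

Request:
{"op": "carry_out", "data": {
  "targets": [
    [[0.3,0.1,0,0,0,0,1.5],[0.5,0.2,0,0,0,0,1.5],[0.5,0.2,0,0,0,0,1.5],[0.5,0.2,0,0,0,0,1.5]]
  ]
}}

```text
t: 12.27
tcp_pos: [0.5472, -0.2603, 0.1296]
tool_rot: [0.693, 0.72, -0.005, 0.004]
force: [-8.6, -18.2, 6.8]
finger_gap: 0.244
gripper_force: 40.6
```

Request:
{"op": "carry_out", "data": {
  "targets": [
    [[0,0,0,0,0,0,3],[0,0,0,0,0,0,4.5],[0,0,0,0,0,0,4.5],[0,0,-3,0,0,0,4.5],[0,0,-7,0,0,0,4.5],[0,0,-11,0,0,0,4.5],[-2,-3,-13,0,0,0,4.5],[0,-7,-15,0,0,0,4.5],[4,-7,-15,0,0,0,4.5],[8,-7,-15,0,0,0,4.5],[12,-7,-15,0,0,0,4.5],[16,-7,-15,0,0,0,4.5]]
  ]
}}

```text
t: 13.27
tcp_pos: [0.4709, -0.093, 0.2775]
tool_rot: [0.695, 0.719, -0.0, -0.001]
force: [0.6, -0.6, 0.3]
finger_gap: 0.527
gripper_force: 0.0
```

```bash
python3 -c "
from h import *
s=manip.sense();print(s['tcp_pos'],s['q'])
for n in('top','side'):cv2.imwrite('pics/%s4.png'%n,cams.snapshot(n)[:,:,::-1])
s=cv2.imread('pics/side4.png');t=cv2.imread('pics/top0.png')
f=lambda im,x,y,w,h:cv2.convertScaleAbs(cv2.resize(im[y:y+h,x:x+w],(400,300),interpolation=2),alpha=1.6)
a=f(s,260,130,120,90);b=f(t,84,190,80,60);c=cv2.resize(cv2.imread('pics/top4.png'),(400,300));d=f(cv2.imread('pics/side0.png'),236,270,80,60)
for im,k in((b,5),(d,5)):
  for i in range(0,400,50):cv2.line(im,(i,0),(i,5),(0,255,0),1);cv2.line(im,(0,i),(5,i),(0,255,0),1)
cv2.imwrite('pics/crop6.png',np.vstack([np.hstack([a,c]),np.hstack([cv2.convertScaleAbs(b,alpha=1.3),cv2.convertScaleAbs(d,alpha=.75)])]))"
```

```text
[ 0.471 -0.093  0.278] [-0.429  0.297  1.751  0.001  1.096 -0.463]
```

View pics/crop6.png

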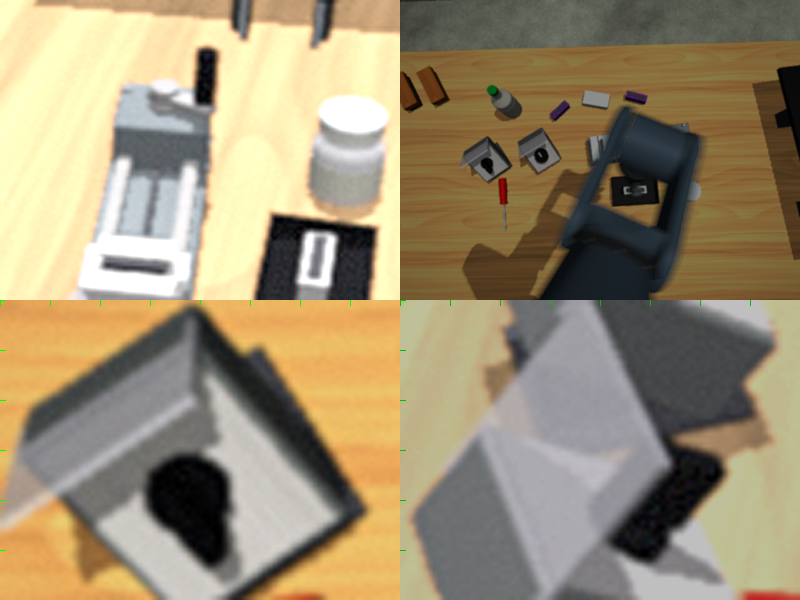

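The carriage is home against its stop and the guide lies in the tray. Next is the switch pose, from one enlarged crop of the left pod.

```bash
python3 - <<'E'
from h import *
t=cv2.imread('pics/top4.png');s=cv2.imread('pics/side4.png')
def f(im,x,y,w,h,k,al):
    o=cv2.convertScaleAbs(cv2.resize(im[y:y+h,x:x+w],(w*k,h*k),interpolation=cv2.INTER_LANCZOS4),alpha=al)
    for i in range(0,w,10):cv2.line(o,(i*k,0),(i*k,6),(0,255,0),1);cv2.putText(o,str(x+i),(i*k,18),0,.35,(0,0,0),1)
    for i in range(0,h,10):cv2.line(o,(0,i*k),(6,i*k),(0,255,0),1);cv2.putText(o,str(y+i),(8,i*k+4),0,.35,(0,0,0),1)
    return o
c=np.zeros((600,800,3),np.uint8);a=f(t,82,188,78,72,6,2.4);c[:a.shape[0],:a.shape[1]]=a
b=f(s,242,270,66,95,5,1.0);c[:b.shape[0],470:]=b[:,:330]
cv2.imwrite('pics/crop7.png',c)
E
```

View pics/crop7.png

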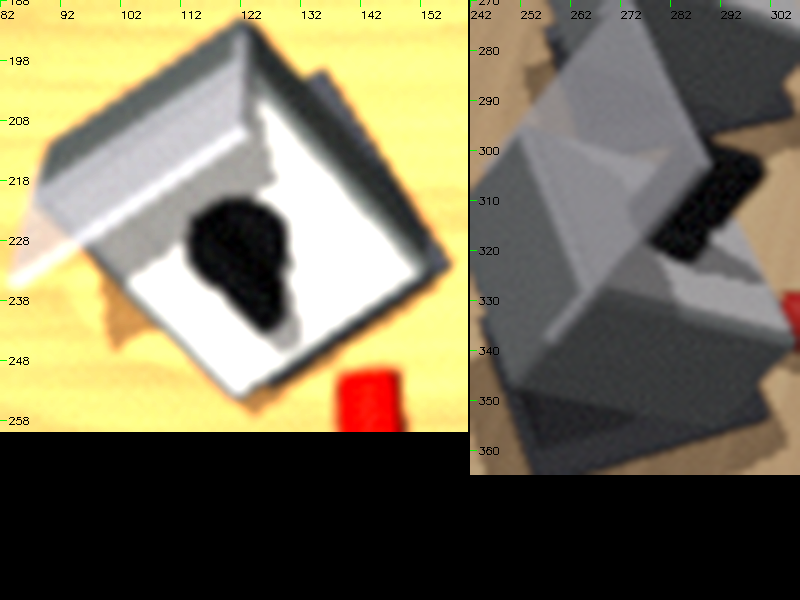

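The crop shows the light panel's front edge at top (121.6,254.0) to (151.6,232.3). The round black foot is at top (121.6,228.4), and the wing points down-slope to (126.6,242.6). In the side view the near front corner is at (307,337).

```bash
cat >> h.py <<'E'
def pod(yaw,M):
    a=np.radians(yaw);X=np.array([np.cos(a),np.sin(a),0]);Z=np.array([0,0,1.]);c,s=np.cos(np.radians(38)),np.sin(np.radians(38))
    return X*c+Z*s, -X*s+Z*c   # upslope, normal
E
python3 - <<'E'
from h import *
print("corner tri",tri((121.6,254),(307,337.2)))
A=plane("top",(121.6,254),.048);B=plane("top",(151.6,232.3),.048);print(A,B,np.linalg.norm(A-B))
d=A-B;yaw=np.degrees(np.arctan2(-d[0],d[1]));print("yaw",yaw)
up,n=pod(yaw,None);C=(A+B)/2+up*.055;print("panel centre",C,"key grip",C+n*.034)
yv=np.cross(n,up)
for nm,X in(("foot top",C+n*.011),("panel centre",C),("wing lo",C+n*.046-up*.021),("wing hi",C+n*.046+up*.021),("wing mid top",C+n*.046),("backL",C+up*.055+yv*.045),("backR",C+up*.055-yv*.045),("frontL",C-up*.055+yv*.045)):print(nm,np.round(X,3),proj("top",X),proj("side",X))
print("plane est foot",plane("top",(121.6,228.4),.0907))
E
```

```text
corner tri (array([0.462, 0.335, 0.047]), np.float64(0.0028172401302860926))
[0.463 0.335 0.048] [0.511 0.269 0.048] 0.08175328052479747
yaw 35.519811191317345
panel centre [0.522 0.327 0.082] key grip [0.505 0.315 0.109]
foot top [0.517 0.323 0.091] [120.02  228.177] [281.184 312.33 ]
panel centre [0.522 0.327 0.082] [120.026 226.203] [277.944 316.215]
wing lo [0.486 0.301 0.105] [126.797 241.559] [299.255 301.987]
wing hi [0.513 0.32  0.131] [113.031 227.804] [283.813 297.532]
wing mid top [0.499 0.311 0.118] [120.002 234.77 ] [291.642 299.791]
backL [0.531 0.389 0.116] [ 84.388 220.8  ] [264.722 328.676]
backR [0.584 0.316 0.116] [119.977 195.709] [249.339 294.334]
frontL [0.461 0.339 0.048] [120.072 255.105] [306.524 338.078]
plane est foot [0.516 0.32  0.091]
```

The measured foot, corner and wing pixels agree within about 3 mm. The grip point is about (0.505, 0.313, 0.109) and the pod yaw 35.5°. I'll compute the approach.

```bash
cat >> h.py <<'E'
UP,N=pod(35.5,None); KR=R.from_matrix(np.c_[-UP,np.cross(N,UP),-N]); G=np.array([.505,.3128,.109])
E
python3 -c "
from h import *
rel(G+N*.10+[0,0,.06],KR)"
```

```text
shift cm [36.608  0.056  3.104] turn deg [ -40.44   -22.383 -117.879]
```

Request:
{"op": "carry_out", "data": {
  "targets": [
    [[3,0,0,-3,-1.5,-6,3],[6,0,0,-5,-2.5,-12,3],[9,0,0,-7,-3.5,-18,3],[12,0,0,-9,-4.5,-24,3],[15,0,0,-11,-5.5,-30,3],[18,0,0,-13,-6.5,-36,3],[21,0,0.5,-15,-8,-42,3],[24,0,1,-17,-9,-48,3],[27,0,1.5,-19,-10.5,-54,3],[30,0,2,-21,-11.5,-60,3],[33,0,2.5,-23,-12.5,-66,3],[36.6,0,3,-25,-13.5,-72,3]]
  ]
}}

```text
t: 14.37
tcp_pos: [0.4587, 0.2713, 0.247]
tool_rot: [0.121, 0.966, 0.069, 0.219]
force: [0.1, -0.5, 0.4]
finger_gap: 0.351
gripper_force: 0.0
```

```bash
python3 -c "
from h import *
s=manip.sense();print(s['tcp_pos'],s['q'])
rel(G+N*.10+[0,0,.06],KR)"
```

```text
[0.459 0.271 0.247] [ 0.368  0.306  1.963 -0.203  0.424 -0.786]
shift cm [ 0.454  0.485 -0.199] turn deg [-15.865  -8.356 -45.782]
```

Request:
{"op": "carry_out", "data": {
  "targets": [
    [[0.5,0.5,-0.2,-2.3,-1.2,-6.5,3],[0.5,0.5,-0.2,-4.5,-2.4,-13,3],[0.5,0.5,-0.2,-6.8,-3.6,-19.5,3],[0.5,0.5,-0.2,-9,-4.8,-26,3],[0.5,0.5,-0.2,-11.3,-6,-32.5,3],[0.5,0.5,-0.2,-13.5,-7.1,-39,3],[0.5,0.5,-0.2,-15.9,-8.4,-45.8,3],[0.5,0.5,-0.2,-15.9,-8.4,-45.8,3],[0.5,0.5,-0.2,-15.9,-8.4,-45.8,3]]
  ]
}}

```text
t: 15.12
tcp_pos: [0.4537, 0.2771, 0.247]
tool_rot: [-0.184, 0.936, 0.097, 0.285]
force: [-0.0, 0.8, -0.4]
finger_gap: 0.355
gripper_force: 0.0
```

```bash
python3 -c "
from h import *
s=manip.sense();print(s['tcp_pos'],s['q'])
rel(G+N*.07,KR);rel(G,KR)"
```

```text
[0.454 0.277 0.247] [ 0.257  0.292  2.093  0.757  0.221 -2.401]
shift cm [ 3.164 -0.307  7.893] turn deg [ -3.522  -2.711 -12.173]
shift cm [ 2.881  0.155 14.872] turn deg [ -3.522  -2.711 -12.173]
```

The wrist is near its singularity (q5 = 0.22). I'll fit the arm's kinematics from the logged states to see which wrist branch reaches the switch.

```bash
cat >> h.py <<'E'
from scipy.optimize import least_squares
S=[([.528,1.434],.62436,.2495),([.408,1.738],np.hypot(.466,-.2119),.2275),([.719,1.693],np.hypot(.5689,-.083),.071),([.297,1.751],np.hypot(.4709,-.093),.2775)]
A_=[];b_=[]
for (a,b),r,z in S:
    A_+=[[1,0,np.sin(a),np.sin(a+b)],[0,1,np.cos(a),np.cos(a+b)]];b_+=[r,z]
PAR,RES,_,_=np.linalg.lstsq(np.array(A_),np.array(b_),rcond=None)
def fk(q,L):
    a1,hL,a2,d4=PAR;u=np.array([np.cos(q[0]),np.sin(q[0]),0]);Z=np.array([0,0,1.])
    w=u*(a1+a2*np.sin(q[1])+d4*np.sin(q[1]+q[2]))+Z*(hL+L+a2*np.cos(q[1])+d4*np.cos(q[1]+q[2]))
    rot=R.from_euler("ZYZYZ",[q[0],q[1]+q[2],q[3],q[4],q[5]]) if 0 else R.from_euler("ZYZ",[q[0],q[1]+q[2],q[3]])*R.from_euler("YZ",[q[4],q[5]])
    return w+L*rot.apply([0,0,1]),rot
E
python3 - <<'E'
from h import *
s=manip.sense();print("par",PAR,RES)
for L in(.15,.2,.25,.3):
    p,r=fk(s["q"],L);print(L,(p-s["tcp_pos"])*1000)
print("rot diff tool frame",(r.inv()*R.from_quat(s["tool_rot"])).as_matrix())
E
```

```text
par [-0.002 -0.026  0.501  0.383] [0.001]
0.15 [  12.999 -131.242  -45.219]
0.2 [  37.896 -116.919  -36.146]
0.25 [  62.793 -102.595  -27.072]
0.3 [ 87.69  -88.272 -17.999]
rot diff tool frame [[ 0. -1. -0.]
 [ 1.  0.  0.]
 [-0. -0.  1.]]
```

```bash
python3 - <<'E'
s=open('h.py').read()
s=s.replace("b_+=[r,z]","b_+=[np.sqrt(r*r-.1105**2),z]").replace("w=u*(a1","w=.1105*np.array([-u[1],u[0],0])+u*(a1").replace("return w+L*rot.apply([0,0,1]),rot","return w+L*rot.apply([0,0,1]),rot*R.from_euler('Z',np.pi/2)")
s+='''
LO=np.array([-3.08,-.75,.22,-1.43,0,-2.85]);HI=np.array([3.08,2.2,2.44,4.57,2.65,2.85])
def ik(p,rot,seed,L):
    f=lambda q:(lambda P:np.r_[(P[0]-p)*10,(P[1].inv()*rot).as_rotvec()])(fk(q,L))
    o=least_squares(f,np.clip(seed,LO+.01,HI-.01),bounds=(LO,HI));return o.x,np.abs(o.fun).max()
'''
open('h.py','w').write(s)
E
python3 - <<'E'
from h import *
s=manip.sense();print("par",PAR,RES)
for L in(.1,.15,.2,.25):
    p,r=fk(s["q"],L);print(L,(p-s["tcp_pos"])*1000)
print((r.inv()*R.from_quat(s["tool_rot"])).magnitude())
E
```

```text
par [-0.016 -0.031  0.506  0.383] [0.001]
0.1 [-51.805 -41.796 -53.835]
0.15 [-26.908 -27.473 -44.762]
0.2 [ -2.011 -13.15  -35.688]
0.25 [ 22.886   1.174 -26.615]
3.523154622149833e-16
```

```bash
python3 - <<'E'
s=open('h.py').read()
i=s.index("S=[([.528");j=s.index("\nLO=np")
s=s[:i]+'''
Q=[([-1.4985,.5283,1.4337,0,1.1814,-.1785],[.1551,-.6048,.2495]),([-.645,.408,1.738,0,.996,.647],[.466,-.2119,.2275]),([-.339,.719,1.693,-.001,.728,.953],[.5689,-.083,.071]),
([-.429,.297,1.751,.001,1.096,-.463],[.4709,-.093,.2775]),([.368,.306,1.963,-.203,.424,-.786],[.4587,.2713,.247]),([.257,.292,2.093,.757,.221,-2.401],[.4537,.2771,.247])]
def fkp(q,P):
    h,a2,d4,a3,lat,L,a1=P;u=np.array([np.cos(q[0]),np.sin(q[0]),0]);Z=np.array([0,0,1.]);e=q[1]+q[2]
    w=lat*np.array([-u[1],u[0],0])+u*(a1+a2*np.sin(q[1])+d4*np.sin(e)+a3*np.cos(e))+Z*(h+a2*np.cos(q[1])+d4*np.cos(e)-a3*np.sin(e))
    rot=R.from_euler("ZYZ",[q[0],e,q[3]])*R.from_euler("YZ",[q[4],q[5]])
    return w+L*rot.apply([0,0,1]),rot*R.from_euler('Z',np.pi/2)
FIT=least_squares(lambda P:np.concatenate([fkp(q,P)[0]-p for q,p in Q]),[.2,.45,.4,0,.11,.25,0])
fk=lambda q,L=None:fkp(q,FIT.x)
'''+s[j:].replace("seed,L)","seed,L=None)")
open('h.py','w').write(s)
E
python3 - <<'E'
from h import *
print(FIT.x,np.abs(FIT.fun).max())
q0=manip.sense()["q"]
KR2=KR*R.from_euler('z',np.pi)
for nm,rot in(("-up",KR),("+up",KR2)):
  for tw in(0,72,78):
    rr=rot*R.from_euler('z',np.radians(tw))
    for p,pn in((G,"grip"),(G+N*.07,"off70")):
      best={}
      for q4 in(-1,0,.8,1.6,2.5,3.1,4):
        for q6 in(-2,-.5,1,2.5):
          q,e=ik(p,rr,[.3,.4,2,q4,.2,q6])
          if e<1e-3:best[tuple(np.round(q,1)+0)]=q
      print(nm,tw,pn,[np.round(q,2).tolist() for q in best.values()])
E
```

```text
[0.273 0.588 0.391 0.113 0.111 0.277 0.   ] 0.0003036393159300821
-up 0 grip [[0.26, 0.67, 2.08, 2.41, 0.33, 1.99]]
-up 0 off70 [[0.22, 0.52, 2.16, 2.16, 0.29, 2.21]]
-up 72 grip []
-up 72 off70 [[0.22, 0.52, 2.16, 2.16, 0.29, -2.81]]
-up 78 grip []
-up 78 off70 [[0.22, 0.52, 2.16, 2.16, 0.29, -2.71]]
+up 0 grip [[0.26, 0.67, 2.08, 2.41, 0.33, -1.15]]
+up 0 off70 [[0.22, 0.52, 2.16, 2.16, 0.29, -0.93]]
+up 72 grip [[0.26, 0.67, 2.08, 2.41, 0.33, 0.11]]
+up 72 off70 [[0.22, 0.52, 2.16, 2.16, 0.29, 0.33]]
+up 78 grip [[0.26, 0.67, 2.08, 2.41, 0.33, 0.21]]
+up 78 off70 [[0.22, 0.52, 2.16, 2.16, 0.29, 0.43]]
```

The model fits to 0.3 mm and shows the +up half-turn grasp is the reachable one, with q6 going from -1.15 to 0.11 while twisting. I'll turn the tool to it up high.

```bash
cat >> h.py <<'E'
KR2=KR*R.from_euler('z',np.pi)
E
python3 -c "
from h import *
rel(G+N*.10,KR2)"
```

```text
shift cm [ 3.285 -0.505  4.902] turn deg [ -3.984   5.176 167.703]
```

Request:
{"op": "carry_out", "data": {
  "targets": [
    [[0.3,0,0.4,-0.2,0.2,7,3],[0.6,-0.1,0.8,-0.3,0.4,14,3],[0.9,-0.1,1.2,-0.5,0.6,21,3],[1.2,-0.2,1.6,-0.7,0.9,28,3],[1.5,-0.2,2,-0.8,1.1,35,3],[1.8,-0.2,2.4,-1,1.3,42,3],[2.1,-0.3,2.8,-1.2,1.5,49,3],[2.4,-0.3,3.2,-1.3,1.7,56,3],[2.7,-0.4,3.6,-1.5,1.9,63,3],[2.9,-0.4,4,-1.7,2.2,70,3],[3.1,-0.5,4.4,-1.8,2.4,77,3],[3.3,-0.5,4.9,-2,2.6,84,3]]
  ]
}}

```text
t: 16.12
tcp_pos: [0.4552, 0.277, 0.1878]
tool_rot: [0.486, 0.82, 0.275, 0.124]
force: [0.5, 0.3, -0.0]
finger_gap: 0.35
gripper_force: 0.0
```

```bash
python3 -c "
from h import *
s=manip.sense();print(s['tcp_pos'],s['q'])
rel(G+N*.10,KR2)"
```

```text
[0.455 0.277 0.188] [ 0.218  0.433  2.152  1.652  0.223 -1.871]
shift cm [ 0.016 -0.022 -0.017] turn deg [-1.904  2.595 83.228]
```

Request:
{"op": "carry_out", "data": {
  "targets": [
    [[0,0,0,-0.2,0.2,7,3],[0,0,0,-0.3,0.4,14,3],[0,0,0,-0.5,0.6,21,3],[0,0,0,-0.7,0.9,28,3],[0,0,0,-0.8,1.1,35,3],[0,0,0,-1,1.3,42,3],[0,0,0,-1.2,1.5,49,3],[0,0,0,-1.3,1.7,56,3],[0,0,0,-1.5,1.9,63,3],[0,0,0,-1.7,2.2,70,3],[0,0,0,-1.8,2.4,77,3],[0,0,0,-1.9,2.6,83.2,3]]
  ]
}}

```text
t: 17.12
tcp_pos: [0.4551, 0.277, 0.1878]
tool_rot: [0.9, 0.289, 0.31, -0.099]
force: [0.4, -0.4, 0.0]
finger_gap: 0.351
gripper_force: 0.0
```

Request:
{"op": "carry_out", "data": {
  "targets": [
    [[0,0,0,0,0,0,3],[0,0,0,0,0,0,3]]
  ]
}}

```text
t: 17.28
tcp_pos: [0.4551, 0.277, 0.188]
tool_rot: [0.899, 0.292, 0.31, -0.098]
force: [-0.4, 0.4, 0.3]
finger_gap: 0.352
gripper_force: 0.0
```

```bash
python3 -c "
from h import *
s=manip.sense();print(s['tcp_pos'],s['q'])
rel(G,KR2)
cv2.imwrite('pics/side5.png',cams.snapshot('side')[:,:,::-1]);s=cv2.imread('pics/side5.png')
cv2.imwrite('pics/crop8.png',cv2.resize(s[200:350,210:360],(600,600),interpolation=2))"
```

```text
[0.455 0.277 0.188] [ 0.201  0.447  2.186  1.975  0.276 -0.764]
shift cm [-0.016 -0.01  10.005] turn deg [-0.015  0.022  0.518]
```

View pics/crop8.png

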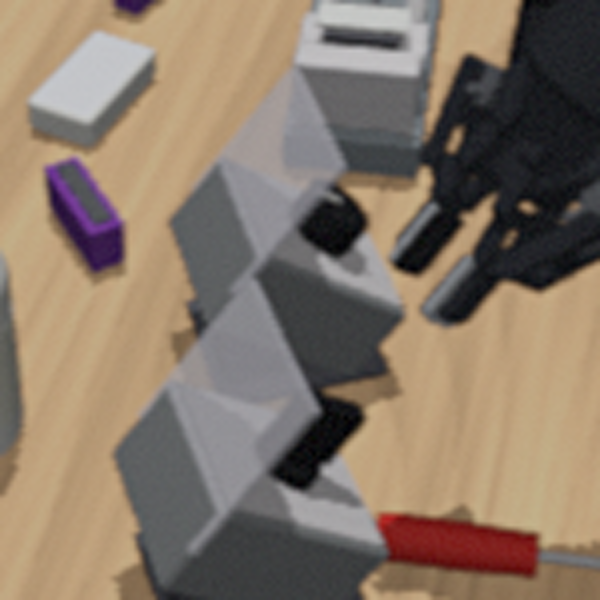

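The side view shows the jaws tilted along the panel axis and aimed at the wing at (335,430) in the crop, with the driver and shield clear. I'll move in along the axis.

Request:
{"op": "carry_out", "data": {
  "targets": [
    [[0,0,2,0,0,0,3.2],[0,0,4,0,0,0,3.2],[0,0,6,0,0,0.5,3.2],[0,0,7.5,0,0,0.5,3.2],[0,0,7.5,0,0,0.5,3.2]]
  ]
}}

```text
t: 17.75
tcp_pos: [0.4939, 0.3043, 0.1273]
tool_rot: [0.901, 0.288, 0.309, -0.099]
force: [0.3, 0.9, -0.6]
finger_gap: 0.375
gripper_force: 0.0
```

Request:
{"op": "carry_out", "data": {
  "targets": [
    [[0,0,0.7,0,0,0,3.2],[0,0,1.4,0,0,0,3.2],[0,0,2.0,0,0,0,3.2],[0,0,2.0,0,0,0,3.2]]
  ]
}}

```text
t: 18.08
tcp_pos: [0.5032, 0.311, 0.1132]
tool_rot: [0.901, 0.287, 0.31, -0.1]
force: [-0.5, 0.4, 0.0]
finger_gap: 0.375
gripper_force: 0.0
```

```bash
python3 -c "
from h import *
s=manip.sense();print(s['tcp_pos'],s['q'],s['force'])
rel(G+N*.004,KR2)"
```

```text
[0.503 0.311 0.113] [ 0.26   0.663  2.087  2.392  0.323 -1.133] [-0.455  0.401  0.026]
shift cm [-0.058 -0.041  0.083] turn deg [ 0.019 -0.023 -0.137]
```

Now I'll close on the wing.

Request:
{"op": "carry_out", "data": {
  "targets": [
    [[0,0,0,0,0,0,2],[0,0,0,0,0,0,0.6],[0,0,0,0,0,0,0.6],[0,0,0,0,0,0,0.6],[0,0,0,0,0,0,0.6],[0,0,0,0,0,0,0.6]]
  ],
  "force": 40
}}

```text
t: 18.58
tcp_pos: [0.5015, 0.3119, 0.1139]
tool_rot: [0.901, 0.287, 0.31, -0.101]
force: [-2.4, 5.5, -2.1]
finger_gap: 0.13
gripper_force: 42.7
```

```bash
python3 -c "
from h import *
s=manip.sense();r=R.from_quat(s['tool_rot']).inv();print(s['tcp_pos'],s['finger_gap']*8.54,'tool force',r.apply(s['force']),'torque',r.apply(s['ft_torque']))
rel(G+N*.004,KR2)"
```

```text
[0.501 0.312 0.114] 1.1085958778379663 tool force [-0.305 -5.921  2.398] torque [ 0.698 -0.207  0.335]
shift cm [-0.037  0.133  0.193] turn deg [-0.122 -0.078 -0.137]
```

Gripped at 11 mm, with about 6 N lateral. I'll recentre by 2.5 mm and start the twist clockwise, which is positive about tool z.

Request:
{"op": "carry_out", "data": {
  "targets": [
    [[0,-0.2,0,0,0,0,0.6],[0,-0.2,0,0,0,5,0.6],[0,-0.2,0,0,0,10,0.6],[0,-0.2,0,0,0,16,0.6],[0,-0.2,0,0,0,22,0.6],[0,-0.2,0,0,0,28,0.6],[0,-0.2,0,0,0,34,0.6]]
  ]
}}

```text
t: 19.17
tcp_pos: [0.5018, 0.3112, 0.1137]
tool_rot: [0.946, 0.008, 0.267, -0.185]
force: [0.2, -3.5, 0.3]
finger_gap: 0.133
gripper_force: 41.7
```

```bash
python3 -c "
from h import *
s=manip.sense();r=R.from_quat(s['tool_rot']).inv();print(s['q'],s['tcp_pos'],s['finger_gap']*8.54,'tool force',r.apply(s['force']),'torque',r.apply(s['ft_torque']))
rel(G+N*.004,KR2)"
```

```text
[ 0.263  0.661  2.088  2.401  0.319 -0.539] [0.502 0.311 0.114] 1.135455088325326 tool force [ 0.646  3.158 -1.343] torque [-1.223  0.315 -0.199]
shift cm [0.026 0.054 0.191] turn deg [  0.176   0.031 -34.49 ]
```

Request:
{"op": "carry_out", "data": {
  "targets": [
    [[0,0,0,0,0,6,0.6],[0,0,0,0,0,12,0.6],[0,0,0,0,0,18,0.6],[0,0,0,0,0,24,0.6],[0,0,0,0,0,30,0.6],[0,0,0,0,0,36,0.6],[0,0,0,0,0,38,0.6]]
  ],
  "force": 60
}}

```text
t: 19.75
tcp_pos: [0.5014, 0.3104, 0.1132]
tool_rot: [0.897, -0.3, 0.192, -0.261]
force: [0.3, -5.4, -0.8]
finger_gap: 0.128
gripper_force: 62.8
```

```bash
python3 -c "
from h import *
s=manip.sense();r=R.from_quat(s['tool_rot']).inv();print(s['q'],s['tcp_pos'],s['finger_gap']*8.54,'tool force',r.apply(s['force']),'torque',r.apply(s['ft_torque']))
rel(G+N*.004,KR2)"
```

```text
[0.263 0.661 2.089 2.401 0.317 0.123] [0.501 0.31  0.113] 1.0919106224209547 tool force [ 3.557  4.055 -1.103] torque [-0.958  1.013 -0.23 ]
shift cm [ 0.04  -0.077  0.193] turn deg [  0.317   0.058 -72.458]
```

Request:
{"op": "carry_out", "data": {
  "targets": [
    [[0,0,0,0,0,2,0.6],[0,0,0,0,0,4,0.6],[0,0,0,0,0,4,0.6],[0,0,0,0,0,4,0.6]]
  ]
}}

```text
t: 20.08
tcp_pos: [0.5013, 0.3105, 0.1132]
tool_rot: [0.888, -0.327, 0.184, -0.266]
force: [-0.2, -7.3, 0.4]
finger_gap: 0.126
gripper_force: 67.4
```

```bash
python3 -c "
from h import *
s=manip.sense();r=R.from_quat(s['tool_rot']).inv();print(s['q'],s['tcp_pos'],s['finger_gap']*8.54,'tool force',r.apply(s['force']),'torque',r.apply(s['ft_torque']))
rel(G+N*.004,KR2)"
```

```text
[0.263 0.661 2.089 2.398 0.317 0.185] [0.501 0.31  0.113] 1.0789092837411007 tool force [ 4.868  4.562 -3.05 ] torque [-0.986  1.179 -1.13 ]
shift cm [ 0.045 -0.081  0.197] turn deg [  0.318   0.092 -75.87 ]
```

The moment rose to 1.13 N m, so it is against the stop. I'll hold for 0.83 s.

Request:
{"op": "carry_out", "data": {
  "targets": [
    [[0,0,0,0,0,0,0.6],[0,0,0,0,0,0,0.6],[0,0,0,0,0,0,0.6],[0,0,0,0,0,0,0.6],[0,0,0,0,0,0,0.6],[0,0,0,0,0,0,0.6],[0,0,0,0,0,0,0.6],[0,0,0,0,0,0,0.6],[0,0,0,0,0,0,0.6],[0,0,0,0,0,0,0.6]]
  ]
}}

```text
t: 20.92
tcp_pos: [0.5013, 0.3105, 0.1132]
tool_rot: [0.888, -0.327, 0.184, -0.266]
force: [0.3, -7.6, 0.8]
finger_gap: 0.123
gripper_force: 67.4
```

Request:
{"op": "carry_out", "data": {
  "targets": [
    [[0,0,0,0,0,-6,0.6],[0,0,0,0,0,-12,0.6],[0,0,0,0,0,-19,0.6],[0,0,0,0,0,-26,0.6],[0,0,0,0,0,-33,0.6],[0,0,0,0,0,-40,0.6],[0,0,0,0,0,-47,0.6],[0,0,0,0,0,-54,0.6],[0,0,0,0,0,-61,0.6],[0,0,0,0,0,-67,0.6],[0,0,0,0,0,-73,0.6],[0,0,0,0,0,-73,0.6]]
  ]
}}

```text
t: 21.92
tcp_pos: [0.5013, 0.312, 0.1138]
tool_rot: [0.908, 0.264, 0.307, -0.107]
force: [-1.7, -2.3, 2.9]
finger_gap: 0.132
gripper_force: 62.9
```

```bash
python3 -c "
from h import *
s=manip.sense();r=R.from_quat(s['tool_rot']).inv();print('tool force',r.apply(s['force']),'torque',r.apply(s['ft_torque']))
rel(G+N*.004,KR2)"
```

```text
tool force [-0.294  0.918 -3.952] torque [-0.587 -0.377 -0.076]
shift cm [-0.007  0.15   0.193] turn deg [ 0.062  0.03  -3.044]
```

Request:
{"op": "carry_out", "data": {
  "targets": [
    [[0,0,0,0,0,0,2.5],[0,0,0,0,0,0,3.6],[0,0,0,0,0,0,3.6],[0,0,-1,0,0,0,3.6],[0,0,-3,0,0,0,3.6],[0,0,-6,0,0,0,3.6],[0,0,-9,0,0,0,3.6],[0,0,-11,0,0,0,3.6],[0,0,-11,0,0,0,3.6],[0,0,-11,0,0,0,3.6]]
  ]
}}

```text
t: 22.75
tcp_pos: [0.4466, 0.2731, 0.2011]
tool_rot: [0.908, 0.263, 0.308, -0.108]
force: [-0.0, -1.0, -0.0]
finger_gap: 0.418
gripper_force: 0.0
```

```bash
python3 -c "
from h import *
im={n:cams.snapshot(n)[:,:,::-1].copy() for n in('side','top')}
a=cv2.imread('pics/side5.png')
print('key side blob before/after',blobs(a,(0,0,0),(180,255,60),(275,290,305,325),50),blobs(im['side'],(0,0,0),(180,255,60),(275,290,305,325),50))
for nm,b in(('wing+dial',(270,240,310,330)),('bottle',(180,235,218,320)),('wax',(215,205,252,238)),('jar',(350,155,380,195)),('driver',(300,322,390,352))):
    x,y,X,Y=b;print(nm,np.abs(im['side'][y:Y,x:X].astype(int)-a[y:Y,x:X]).mean())
b=im['side'];c=cv2.imread('pics/side4.png');print('feed/tray',np.abs(b[130:240,262:380].astype(int)-c[130:240,262:380]).mean())
print(manip.sense()['tcp_pos'],manip.sense()['force'])"
```

```text
key side blob before/after [(319, [290.3, 306.0], [[277.3, 319.5], [286.2, 285.4], [304.7, 290.2], [295.9, 324.3]], [278, 290, 27, 32])] [(318, [290.2, 306.1], [[277.3, 319.5], [286.2, 285.4], [304.7, 290.2], [295.9, 324.3]], [278, 290, 27, 32])]
wing+dial 1.9117592592592592
bottle 1.1615067079463364
wax 0.971061971061971
jar 13.993333333333334
driver 4.670123456790123
feed/tray 16.732383153569593
[0.447 0.273 0.2  ] [0.601 0.657 0.432]
```

The switch is back at rest, nothing moved by it, and the carriage was still home in the last picture. Handing in.

```bash
python3 -c "
from station import sign_off
print(sign_off())"
```

```text
the job is handed in; nothing more can be done
None
```

I handed the job in at about 23 s: the guide lies flat and right way up in the tray, the carriage is wound home against its end stop, and the start switch was held at its stop for over 0.8 s and is back at rest, with the dial left alone.

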